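Line up the optic moulds by size on the mould board

TASK

Get the glassblower's mould board ready: stand the four metal optic moulds upright on the row of four round pads, one centred on each pad, in order of size, with the largest next to the steel post and the smallest at the far end from it. Keep the moulds upright all the way, do not tip any over.

Things in the scene. Friction and masses are not known exactly. Their poses are not given: they have to be found in the camera images.
- mould_1: the smallest of four hollow cast-aluminium optic moulds, an open-topped fluted cup standing upright on a round foot: 60 mm tall, 36 mm across its straight upper half (outside; from 30 mm above its underside up to the rim), 40 mm across its 8 mm thick foot, about 150 g (varies by a quarter). Origin: centre of its underside; z up along its axis
- mould_2: the second smallest of four hollow cast-aluminium optic moulds, an open-topped fluted cup standing upright on a round foot: 70 mm tall, 42 mm across its straight upper half (outside; from 35 mm above its underside up to the rim), 46 mm across its 8 mm thick foot, about 200 g (varies by a quarter). Origin: centre of its underside; z up along its axis
- mould_3: the second largest of four hollow cast-aluminium optic moulds, an open-topped fluted cup standing upright on a round foot: 80 mm tall, 48 mm across its straight upper half (outside; from 40 mm above its underside up to the rim), 52 mm across its 8 mm thick foot, about 270 g (varies by a quarter). Origin: centre of its underside; z up along its axis
- mould_4: the largest of four hollow cast-aluminium optic moulds, an open-topped fluted cup standing upright on a round foot: 90 mm tall, 54 mm across its straight upper half (outside; from 45 mm above its underside up to the rim), 58 mm across its 8 mm thick foot, about 350 g (varies by a quarter). Origin: centre of its underside; z up along its axis
- pad_1: round tan heat-proof pad, 72 mm across and 4 mm thick, an end pad, beside pad_2; the four pads stand fixed in a straight row, 85 mm centre to centre, on a fixed dark steel board 420 x 84 mm, 12 mm thick. Origin: centre of the pad's underside, on the board, 12 mm above the table; its upper face is 4 mm higher. Its y axis points along the row from pad_1 towards pad_4
- pad_2: round tan heat-proof pad, 72 mm across and 4 mm thick, an inner pad, between pad_1 and pad_3; the four pads stand fixed in a straight row, 85 mm centre to centre, on a fixed dark steel board 420 x 84 mm, 12 mm thick. Origin: centre of the pad's underside, on the board, 12 mm above the table; its upper face is 4 mm higher. Its y axis points along the row from pad_1 towards pad_4
- pad_3: round tan heat-proof pad, 72 mm across and 4 mm thick, an inner pad, between pad_2 and pad_4; the four pads stand fixed in a straight row, 85 mm centre to centre, on a fixed dark steel board 420 x 84 mm, 12 mm thick. Origin: centre of the pad's underside, on the board, 12 mm above the table; its upper face is 4 mm higher. Its y axis points along the row from pad_1 towards pad_4
- pad_4: round tan heat-proof pad, 72 mm across and 4 mm thick, the other end pad, beside pad_3; the four pads stand fixed in a straight row, 85 mm centre to centre, on a fixed dark steel board 420 x 84 mm, 12 mm thick. Origin: centre of the pad's underside, on the board, 12 mm above the table; its upper face is 4 mm higher. Its y axis points along the row from pad_1 towards pad_4
- post: fixed bright steel post, 20 mm thick and 50 mm tall, with a 32 mm wide flange at its base, on the board just beyond one end of the row of pads (62 mm from the centre of the end pad; either end, it changes from start to start). At the opposite end there is only a low stud, 10 mm wide and 6 mm tall. Origin: centre of its underside, on the board
Things that resemble listed ones, but are neither listed nor needed, are in the scene too. Leave any red or turquoise look-alike of the mould_4 alone.

How it is judged:
At the end, for the whole second after the job is handed in: Every mould stands on its own pad, its centre within 13 mm of the pad's centre, its foot down on the pad, upright (within 0.1 rad) and at rest; the largest is on the pad next to the steel post and the sizes fall step by step to the smallest on the pad farthest from it (((horizontal distance between post and pad_4 below 0.1 m and horizontal distance between post and pad_1 above 0.1 m and horizontal distance between mould_1 and pad_1 below 0.013 m and z of mould_1 in the frame of pad_1 between 0 and 0.009 m and horizontal distance between mould_2 and pad_2 below 0.013 m and z of mould_2 in the frame of pad_2 between 0 and 0.009 m and horizontal distance between mould_3 and pad_3 below 0.013 m and z of mould_3 in the frame of pad_3 between 0 and 0.009 m and horizontal distance between mould_4 and pad_4 below 0.013 m and z of mould_4 in the frame of pad_4 between 0 and 0.009 m) or (horizontal distance between post and pad_1 below 0.1 m and horizontal distance between post and pad_4 above 0.1 m and horizontal distance between mould_1 and pad_4 below 0.013 m and z of mould_1 in the frame of pad_4 between 0 and 0.009 m and horizontal distance between mould_2 and pad_3 below 0.013 m and z of mould_2 in the frame of pad_3 between 0 and 0.009 m and horizontal distance between mould_3 and pad_2 below 0.013 m and z of mould_3 in the frame of pad_2 between 0 and 0.009 m and horizontal distance between mould_4 and pad_1 below 0.013 m and z of mould_4 in the frame of pad_1 between 0 and 0.009 m)) and angle between each of mould_1, mould_2, mould_3, mould_4's own z axis and vertical below 0.1 rad and linear speed of each of mould_1, mould_2, mould_3, mould_4 below 0.02 m/s and angular speed of each of mould_1, mould_2, mould_3, mould_4 below 0.2 rad/s); the robot touches nothing.
It fails at once if mould_1 is tipped over (more than 0.8 rad from upright) (angle between mould_1's own z axis and vertical above 0.8 rad).
It fails at once if mould_2 is tipped over (more than 0.8 rad from upright) (angle between mould_2's own z axis and vertical above 0.8 rad).
It fails at once if mould_3 is tipped over (more than 0.8 rad from upright) (angle between mould_3's own z axis and vertical above 0.8 rad).
It fails at once if mould_4 is tipped over (more than 0.8 rad from upright) (angle between mould_4's own z axis and vertical above 0.8 rad).
It also fails if it takes over 125 s, if anything falls off the work surface, if the arm or the gripper's body presses on something with over 40 N, if the wrist force passes 120 N, or if a joint passes its speed limit or range.

ROBOT

A 6-joint arm with a two-finger parallel gripper is mounted at the origin on the work surface. World frame = base frame: x ahead of the robot, y to its left, z up, the work surface at z = 0. Lengths are in m, angles in rad, forces in N, time in s.
With the tool pointing down it reaches from about 0.425 to 1.125 m from the base axis. Payload 14.9 kg.
Tool frame: the origin (TCP) lies midway between the tips of the shut fingers; the grasp point (between the pads) lies 19 mm behind it; z points along the fingers, y is the line along which they close (so a half turn about z gives the same grasp; the last joint's range is limited). The gripper opens to 91 mm and grips with 3 to 60 N. Pads are 32 mm wide; open, the fingers measure 118 mm over their backs; the gripper's body (76 mm by 178 mm) begins 60 mm behind the grasp point.
Start: joints at [1.271, 0.379, 1.734, -0, 1.028, -0.033], TCP at [0.185, 0.675, 0.214] pointing down, gripper open.
Joint ranges: [-2.77, 2.77], [-0.74, 2.19], [0, 2.66], [-1.06, 4.2], [0.31, 2.87], [-3.08, 3.08]. Speed limits (rad/s): [1.89, 1.89, 2.39, 3.14, 3.14, 3.14].

INTERFACE

Orientations are given as a unit quaternion [w, x, y, z].
In Python, from station import get_obs, camera, get_calibration, sign_off gives the robot as it stands.
- The arm moves only by the shell command python3 -m creep 'ROWS'. ROWS is JSON, a list of rows, each a list of 3 entries, a list of its own where there are three numbers: the shift along the world's x, y, z scaled (see below), then the turn, a rotation vector about the world's x, y, z scaled (see below), then the closure in counts, from 0 (fully open) to 255 (shut). In form: [[[tx, ty, tz], [rx, ry, rz], claw], ...]. A call has 1 to 8 rows; each row is the pose to reach, as a shift and turn from the pose commanded when the call began; what a row does not reach only later rows make up. The controller multiplies each number of a shift by 300 mm and each number of a turn by pi/2 rad. A row lasts 1/10 s, in which the tool goes at most 50 mm and 8.59 degrees, less where a joint would pass 70% of its speed; a pose out of reach is approached as far as the arm can. A call with a number of a shift or a turn outside -1 to 1 is refused whole. A call with a gripper value outside its range is refused whole. The fingers move at their own pace and stop on an object; the grip force is fixed at half the most. Time passes only in rows, so rows that repeat a pose let the fingers close. It gives the time, the measured TCP pose, the force, the opening and the grip force at its end, in the units of the state.
- get_obs(): the state, without advancing time (a new reading comes with each control period).
- camera(name): name is "scene" or "top" or "wrist"; returns (picture, depth): 400x640x3 uint8, blue, green, red; 400x640 float32, m along the optical axis (not along the pixel's ray), 0 where there is no reading.
- get_calibration(name): a dict with "fx", "fy", "cx", "cy" (pixels), "R" (3x3) and "t" (3): a world point X has camera coordinates R X + t. Camera axes: x right, y down, z forward; pixel columns grow to the right and rows downward; lengths in m; the calibration is good to about 2 mm. A picture is of the moment at which its call begins: read the wrist's pose just before it. get_calibration takes no time and is no camera call; for the wrist camera it gives the pose at the moment of the call.
- sign_off(): hands the job in; it is judged then, once.
The state is a dict: "t": time; "q": joint angles; "qd": joint speeds; "effort": joint torques, N m; "eef_pos": TCP position; "eef_rot": TCP orientation; "force": force on the tool from outside, world axes, zero at the start; "ft_torque": the same for the moment, N m; "opening": opening from 0.0 (shut) to 1.0 (fully open); "gripper_force": force on a finger pad.
Only numpy, scipy, OpenCV 4.12 (cv2) and the standard library are available. Lean on these libraries where they do the work, as an engineer would, in place of code of your own. Each camera call takes 0.05 s, during which the arm holds its last target. There are 200 camera calls.

## Working session

There is one attempt and no reset: what is moved stays moved. The work goes in short steps, Python scripts to look and compute and a shell command to move; the robot and the scene stay as the last step left them, time stands still between calls to the robot, and variables do not carry over. Pictures are saved under pics/ and viewed, at most 14 in all, crops included, and the job is handed in when it is done.

```bash
mkdir -p pics; ls; cat > h.py <<'E'
import numpy as np,cv2
from station import *
def pix(K,d,u,v):
    z=d[int(v),int(u)]; R=np.array(K['R']);t=np.array(K['t'])
    return R.T@(np.array([(u-K['cx'])/K['fx']*z,(v-K['cy'])/K['fy']*z,z])-t)
def cloud(K,d):
    v,u=np.mgrid[:400,:640]; R=np.array(K['R']);t=np.array(K['t'])
    P=np.stack([(u-K['cx'])/K['fx']*d,(v-K['cy'])/K['fy']*d,d],-1)
    return (P-t)@R
E
python3 - <<'E'
from h import *
o=get_obs();print(o['t'],o['eef_pos'],o['eef_rot'],o['opening'])
for n in ('top','scene'):
    K=get_calibration(n);p,d=camera(n);cv2.imwrite(f'pics/{n}0.png',p);np.save(f'{n}.npy',d)
    print(n,K['fx'],-np.array(K['R']).T@np.array(K['t']))
E
```

```text
pics
0.0 [0.18444884 0.67485648 0.213283  ] [-9.32343472e-05  1.33012625e-01  9.91114196e-01 -5.33097955e-04] 1.0015010202637393
top 438.8065981669114 [ 0.38254107 -0.05461185  1.35619451]
scene 381.0722377037302 [ 1.41341196 -0.30637607  0.58845472]
```

View pics/top0.png

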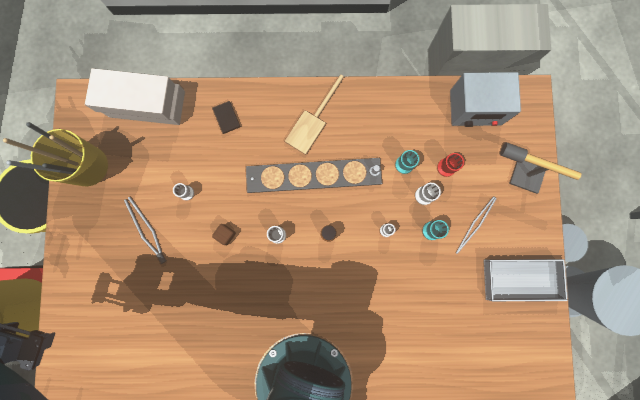

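View pics/scene0.png

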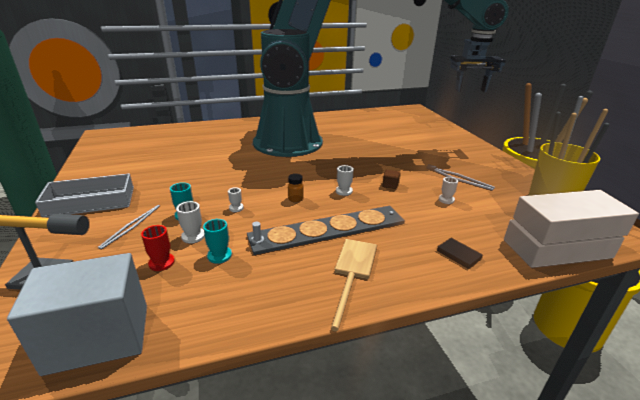

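Top view: silver moulds at (182,191), (276,234), (388,230) and (428,193). The pads are at (273,177), (300,175), (327,173) and (354,172), with the post at (376,171) on the right end (-y) and the stud at (252,179). The look-alikes are turquoise at (408,161) and (435,229) and red at (451,164), and there is a brown jar at (329,232). Next I measure.

```bash
cat >> h.py <<'E'
def circ(x,y):
    A=np.c_[2*x,2*y,np.ones_like(x)];s=np.linalg.lstsq(A,x*x+y*y,rcond=None)[0]
    return s[0],s[1],np.sqrt(s[2]+s[0]**2+s[1]**2)
E
python3 - <<'E'
from h import *
K=get_calibration('top');d=np.load('top.npy');C=cloud(K,d);im=cv2.imread('pics/top0.png')
for n,(u,v) in dict(a=(182,191),b=(276,234),c=(388,230),d=(428,193),t1=(408,161),r=(451,164),t2=(435,229),jar=(329,232),post=(376,171)).items():
    P=C[v-18:v+19,u-18:u+19].reshape(-1,3);P=P[np.hypot(*(P[:,:2]-C[v,u,:2]).T)<.05]
    zt=np.percentile(P[:,2],99.5);Q=P[(P[:,2]>zt-.006)&(P[:,2]<zt+.01)]
    x0,x1=Q[:,0].min(),Q[:,0].max();y0,y1=Q[:,1].min(),Q[:,1].max()
    print(n,'ztop',zt.round(3),len(Q),'mid',round((x0+x1)/2,3),round((y0+y1)/2,3),'ext',round(x1-x0,3),round(y1-y0,3),np.round(circ(Q[:,0],Q[:,1]),3))
for u,v in [(273,177),(300,175),(327,173),(354,172)]:
    hsv=cv2.cvtColor(im,cv2.COLOR_BGR2HSV)[v-15:v+16,u-14:u+15]
    m=(hsv[...,1]>60)&(hsv[...,2]>120)
    n,l,s,c=cv2.connectedComponentsWithStats(m.astype(np.uint8));k=l[15,14]
    P=C[v-15:v+16,u-14:u+15][l==k]
    print('pad',s[k],np.median(P[:,2]).round(4),P[:,:2].mean(0).round(4))
cv2.imwrite('pics/crop.png',cv2.resize(im[130:260,160:480],(800,325),interpolation=cv2.INTER_CUBIC))
E
```

```text
a ztop 0.075 42 mid 0.572 0.365 ext 0.04 0.039 [0.572 0.365 0.018]
b ztop 0.084 57 mid 0.44 0.081 ext 0.044 0.044 [0.44  0.081 0.022]
c ztop 0.063 55 mid 0.451 -0.253 ext 0.035 0.033 [ 0.451 -0.253  0.015]
d ztop 0.093 74 mid 0.56 -0.373 ext 0.053 0.051 [ 0.559 -0.373  0.025]
t1 ztop 0.093 74 mid 0.657 -0.315 ext 0.051 0.051 [ 0.657 -0.315  0.024]
r ztop 0.093 76 mid 0.647 -0.447 ext 0.052 0.05 [ 0.647 -0.446  0.025]
t2 ztop 0.094 65 mid 0.449 -0.393 ext 0.052 0.053 [ 0.45  -0.392  0.024]
jar ztop 0.08 116 mid 0.442 -0.074 ext 0.038 0.041 [ 0.442 -0.075  0.015]
post ztop 0.065 32 mid 0.635 -0.22 ext 0.018 0.018 [ 0.635 -0.22   0.007]
pad [  2   4  24  23 435] 0.0161 [0.616  0.0957]
pad [  2   4  24  23 429] 0.0163 [0.6213 0.0115]
pad [  3   5  23  23 425] 0.0165 [ 0.6236 -0.0728]
pad [  3   4  24  23 428] 0.0162 [ 0.6314 -0.1578]
```

View pics/crop.png

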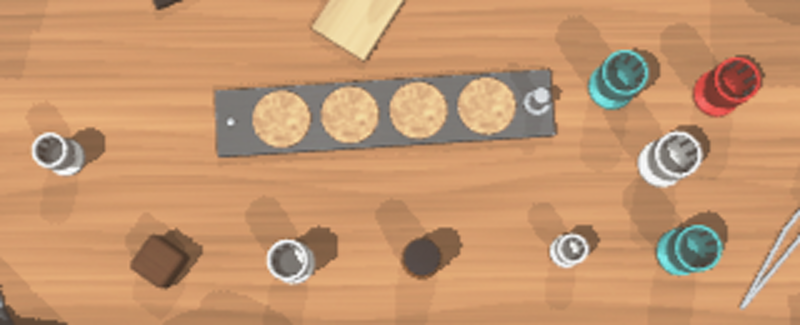

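Identification by rim height and diameter, with reach and sizes consistent:

| Point | Mould | Position |
|---|---|---|
| a | mould_2 | (.572, .365) |
| b | mould_3 | (.440, .081) |
| c | mould_1 | (.451, -.253) |
| d (silver; red and turquoise rejected) | mould_4 | (.560, -.373) |

Pads, counting from the post: (.6304,-.158), (.6255,-.073), (.6207,.0115) and (.6158,.096). I start with mould_2 and close across the row (turn of -71.4°).

```bash
python3 -m creep '[[[0.647,-0.517,0],[0,0,-0.397],0],[[0.647,-0.517,0],[0,0,-0.397],0],[[0.647,-0.517,0],[0,0,-0.397],0],[[0.647,-0.517,0],[0,0,-0.397],0],[[0.647,-0.517,0],[0,0,-0.397],0],[[0.647,-0.517,0],[0,0,-0.397],0]]'
python3 -m creep '[[[0.647,-0.517,0],[0,0,-0.397],0],[[0.647,-0.517,0],[0,0,-0.397],0],[[0.647,-0.517,0],[0,0,-0.397],0],[[0.647,-0.517,0],[0,0,-0.397],0],[[0.647,-0.517,0],[0,0,-0.397],0],[[0.647,-0.517,0],[0,0,-0.397],0],[[0.647,-0.517,0],[0,0,-0.397],0]]'
cat >> h.py <<'E'
from scipy.spatial.transform import Rotation as Ro
def say():
    o=get_obs();w=o['eef_rot'];m=Ro.from_quat([w[1],w[2],w[3],w[0]]).as_matrix()
    print(o['t'],np.round(o['eef_pos'],4),'ydir',m[:,1].round(3),'z',m[:,2].round(3),'open',round(o['opening'],3),'F',np.round(o['force'],1),o['gripper_force'])
def rim(name,xy,h,tol=.006,f=None):
    "centre of rim near xy: points at height h"
    K=get_calibration(name);p,d=camera(name);C=cloud(K,d)
    if f: cv2.imwrite(f,p)
    m=(abs(C[...,2]-h)<tol)&(np.hypot(C[...,0]-xy[0],C[...,1]-xy[1])<.045)&(d>0)
    Q=C[m]
    if len(Q)<10: print('few',len(Q));return
    print(name,len(Q),'mid',((Q.min(0)+Q.max(0))/2).round(4),'ext',np.ptp(Q,0).round(4),'circ',np.round(circ(Q[:,0],Q[:,1]),4),'n')
E
python3 -c "
from h import *
say();rim('wrist',(.572,.365),.070,f='pics/w1.png');rim('top',(.572,.365),.070)"
```

```text
t: 0.7
eef_pos: [0.382, 0.517, 0.2137]
eef_rot: [0.0, 0.433, 0.901, -0.0]
force: [-0.7, -0.6, -0.0]
opening: 1.003
gripper_force: 0.0
t: 1.4
eef_pos: [0.5729, 0.3646, 0.2134]
eef_rot: [-0.0, 0.687, 0.727, -0.0]
force: [-0.4, -0.6, 0.1]
opening: 1.001
gripper_force: 0.0
1.4 [0.5729 0.3646 0.2134] ydir [ 0.998  0.056 -0.001] z [-0.001 -0.    -1.   ] open 1.001 F [-0.4 -0.6  0.1] 0.0
wrist 614 mid [0.5717 0.3643 0.0677] ext [0.0407 0.0415 0.0074] circ [0.5717 0.3647 0.0183] n
top 81 mid [0.5723 0.3657 0.0698] ext [0.0404 0.0399 0.0113] circ [0.572  0.3656 0.0182] n
```

View pics/w1.png

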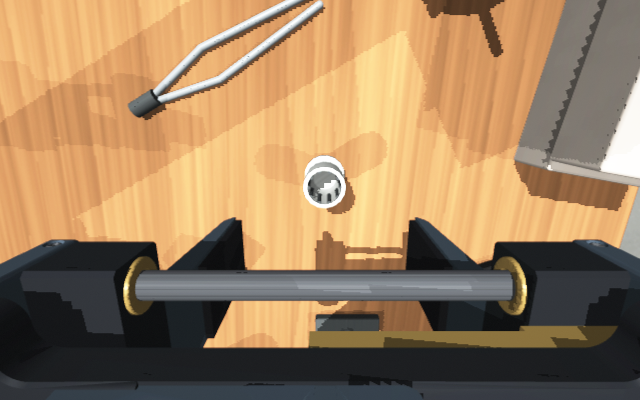

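The wrist picture shows mould_2 at (324,187), 41 mm across, centred below the tool within 1 mm. Descend and grip.

```bash
python3 -m creep '[[[-0.003,0,-0.3],[0,0,0],0],[[-0.003,0,-0.5],[0,0,0],0],[[-0.003,0,-0.598],[0,0,0],0],[[-0.003,0,-0.598],[0,0,0],0],[[-0.003,0,-0.598],[0,0,0],0],[[-0.003,0,-0.598],[0,0,0],0]]'
python3 -m creep '[[[0,0,0],[0,0,0],255],[[0,0,0],[0,0,0],255],[[0,0,0],[0,0,0],255],[[0,0,0],[0,0,0],255],[[0,0,0],[0,0,0],255],[[0,0,0],[0,0,0],255],[[0,0,0],[0,0,0],255],[[0,0,0],[0,0,0],255]]'
```

```text
t: 2.1
eef_pos: [0.5714, 0.3661, 0.0353]
eef_rot: [-0.0, 0.686, 0.727, -0.0]
force: [-0.1, -0.3, 0.2]
opening: 0.999
gripper_force: 0.0
t: 2.9
eef_pos: [0.5719, 0.365, 0.0345]
eef_rot: [-0.0, 0.687, 0.727, -0.0]
force: [-0.3, -0.9, 1.0]
opening: 0.443
gripper_force: 30.0
```

```bash
python3 -m creep '[[[0,0,0.05],[0,0,0],255],[[0,0,0.15],[0,0,0],255],[[0,0,0.25],[0,0,0],255],[[0,0,0.3],[0,0,0],255],[[0.02,-0.09,0.3],[0,0,0],255],[[0.04,-0.19,0.3],[0,0,0],255],[[0.06,-0.29,0.3],[0,0,0],255],[[0.08,-0.39,0.3],[0,0,0],255]]'
python3 -m creep '[[[0.02,-0.1,0],[0,0,0],255],[[0.04,-0.2,0],[0,0,0],255],[[0.055,-0.3,0],[0,0,0],255],[[0.07,-0.4,0],[0,0,0],255],[[0.08,-0.5,0],[0,0,0],255],[[0.083,-0.6,0],[0,0,0],255],[[0.083,-0.7,0],[0,0,0],255],[[0.083,-0.788,0],[0,0,0],255]]'
python3 -c "
from h import *
say();rim('top',(.6207,.0115),.160,tol=.008)"
```

```text
t: 3.7
eef_pos: [0.5957, 0.2469, 0.1246]
eef_rot: [-0.0, 0.687, 0.727, -0.0]
force: [1.3, -0.2, -2.7]
opening: 0.447
gripper_force: 30.0
t: 4.5
eef_pos: [0.6204, 0.0102, 0.1246]
eef_rot: [-0.0, 0.687, 0.727, -0.0]
force: [-0.4, 0.7, -3.2]
opening: 0.446
gripper_force: 30.0
4.5 [0.6204 0.0102 0.1246] ydir [ 0.998  0.056 -0.   ] z [-0. -0. -1.] open 0.446 F [-0.4  0.7 -3.2] 29.999982773315843
few 0
```

```bash
python3 -m creep '[[[0.001,0.004,-0.05],[0,0,0],255],[[0.001,0.004,-0.13],[0,0,0],255],[[0.001,0.004,-0.2],[0,0,0],255],[[0.001,0.004,-0.225],[0,0,0],255],[[0.001,0.004,-0.235],[0,0,0],255],[[0.001,0.004,-0.242],[0,0,0],255],[[0.001,0.004,-0.242],[0,0,0],255],[[0.001,0.004,-0.242],[0,0,0],255]]'
python3 -m creep '[[[0,0,0],[0,0,0],60],[[0,0,0],[0,0,0],60],[[0,0,0],[0,0,0],60],[[0,0,0],[0,0,0],60],[[0,0,0],[0,0,0],60]]'
python3 -m creep '[[[0,0,0.1],[0,0,0],60],[[0,0,0.25],[0,0,0],60],[[0,0,0.4],[0,0,0],60],[[0,0,0.5],[0,0,0],60],[[-0.1,0.05,0.5],[0,0,0],0],[[-0.25,0.1,0.5],[0,0,0],0],[[-0.4,0.16,0.5],[0,0,0],0],[[-0.6,0.235,0.5],[0,0,0],0]]'
python3 -c "
from h import *
say();rim('top',(.6207,.0115),.086);rim('wrist',(.44,.081),.080);rim('top',(.44,.081),.080)"
```

```text
t: 5.35
eef_pos: [0.6215, 0.0129, 0.0527]
eef_rot: [0.0, 0.687, 0.727, 0.0]
force: [-0.7, 0.1, -2.0]
opening: 0.444
gripper_force: 30.0
t: 5.85
eef_pos: [0.6211, 0.0128, 0.052]
eef_rot: [0.0, 0.687, 0.727, 0.0]
force: [-0.2, 0.3, -0.3]
opening: 0.757
gripper_force: 0.0
t: 6.65
eef_pos: [0.4526, 0.0787, 0.2018]
eef_rot: [0.0, 0.687, 0.727, 0.0]
force: [0.2, 0.7, 0.5]
opening: 0.997
gripper_force: 0.0
6.65 [0.4526 0.0787 0.2018] ydir [0.998 0.056 0.   ] z [ 0.  0. -1.] open 0.997 F [0.2 0.7 0.5] 0.0
top 69 mid [0.6208 0.0141 0.0859] ext [0.0396 0.0383 0.0114] circ [0.6214 0.0142 0.0185] n
wrist 804 mid [0.4395 0.0802 0.0778] ext [0.0467 0.0469 0.0076] circ [0.4391 0.0804 0.0214] n
few 0
```

Mould_2 stands at (.621,.013), on its pad. Mould_3 is at (.4393,.0803), 47 mm across, which is consistent.

```bash
python3 -m creep '[[[-0.005,-0.01,0],[0,0,0],0],[[-0.005,-0.01,0],[0,0,0],0],[[-0.005,-0.01,-0.15],[0,0,0],0],[[-0.005,-0.01,-0.3],[0,0,0],0],[[-0.005,-0.01,-0.45],[0,0,0],0],[[-0.005,-0.01,-0.537],[0,0,0],0],[[-0.005,-0.01,-0.537],[0,0,0],0],[[-0.005,-0.01,-0.537],[0,0,0],0]]'
python3 -m creep '[[[0,0,0],[0,0,0],255],[[0,0,0],[0,0,0],255],[[0,0,0],[0,0,0],255],[[0,0,0],[0,0,0],255],[[0,0,0],[0,0,0],255],[[0,0,0],[0,0,0],255],[[0,0,0],[0,0,0],255]]'
```

```text
t: 7.6
eef_pos: [0.4534, 0.0751, 0.041]
eef_rot: [-0.0, 0.687, 0.727, -0.0]
force: [0.1, -0.1, 0.9]
opening: 0.997
gripper_force: 0.0
t: 8.3
eef_pos: [0.4527, 0.0754, 0.041]
eef_rot: [-0.0, 0.687, 0.727, -0.0]
force: [-4.8, 0.1, 7.2]
opening: 0.526
gripper_force: 30.0
```

The commanded base was the reached pose, so the fingers centred the cup in x and the grip is good (47.9 mm). It sits about 5 mm off in y along the pads, and I will allow for that.

```bash
python3 -m creep '[[[0,0,0.05],[0,0,0],255],[[0,0,0.15],[0,0,0],255],[[0,0,0.25],[0,0,0],255],[[0,0,0.35],[0,0,0],255],[[0,0,0.4],[0,0,0],255],[[0,-0.1,0.4],[0,0,0],255],[[0,-0.2,0.4],[0,0,0],255],[[0,-0.2,0.4],[0,0,0],255]]'
python3 -m creep '[[[0.06,-0.09,0],[0,0,0],255],[[0.13,-0.18,0],[0,0,0],255],[[0.23,-0.25,0],[0,0,0],255],[[0.33,-0.31,0],[0,0,0],255],[[0.43,-0.31,0],[0,0,0],255],[[0.53,-0.31,0],[0,0,0],255],[[0.576,-0.31,0],[0,0,0],255],[[0.576,-0.31,0],[0,0,0],255]]'
python3 -c "
from h import *
say();p,d=camera('scene');cv2.imwrite('pics/s1.png',cv2.resize(p[120:280,180:440],(780,480)));p,d=camera('wrist');cv2.imwrite('pics/w2.png',p)"
```

```text
t: 9.1
eef_pos: [0.4529, 0.0134, 0.1609]
eef_rot: [0.0, 0.687, 0.726, 0.0]
force: [-0.7, -0.4, -4.0]
opening: 0.53
gripper_force: 30.0
t: 9.9
eef_pos: [0.6266, -0.0773, 0.1604]
eef_rot: [0.0, 0.687, 0.727, 0.0]
force: [-0.1, 0.6, -3.3]
opening: 0.526
gripper_force: 30.0
9.9 [ 0.6266 -0.0773  0.1604] ydir [0.998 0.057 0.   ] z [ 0. -0. -1.] open 0.526 F [-0.1  0.6 -3.3] 29.998080600053072
```

View pics/s1.png

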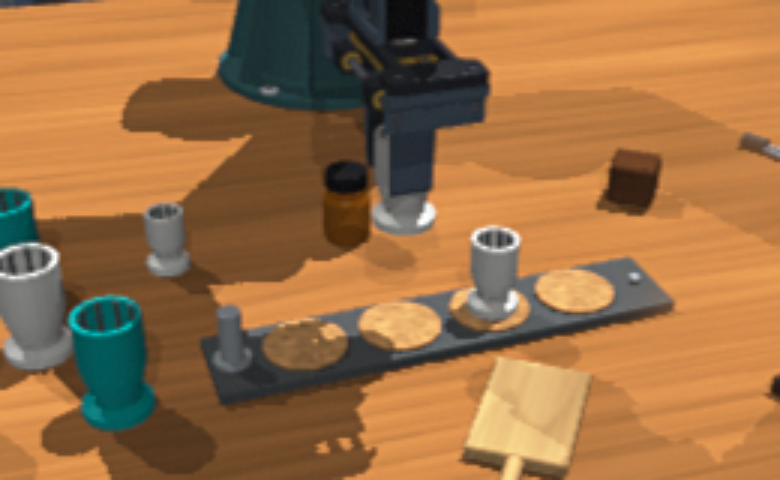

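View pics/w2.png

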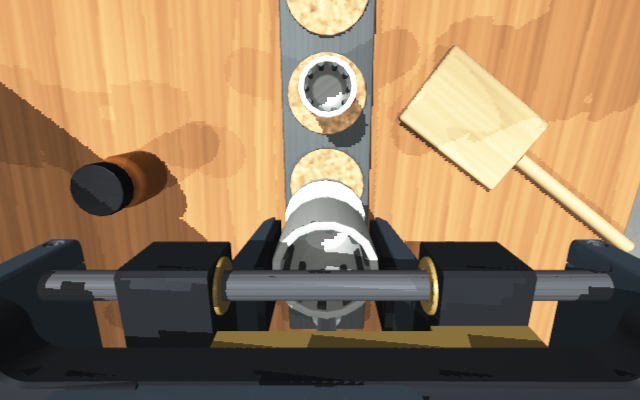

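The scene crop shows mould_3 held upright over pad B (foot at (403,215) in the crop) and mould_2 standing on its pad at (490,300). In the wrist view mould_3 hangs straight at (325,260). Place it, then go to mould_4.

```bash
python3 -m creep '[[[-0.003,0,-0.08],[0,0,0],255],[[-0.003,0,-0.18],[0,0,0],255],[[-0.003,0,-0.27],[0,0,0],255],[[-0.003,0,-0.31],[0,0,0],255],[[-0.003,0,-0.33],[0,0,0],255],[[-0.003,0,-0.338],[0,0,0],255],[[-0.003,0,-0.338],[0,0,0],255],[[-0.003,0,-0.338],[0,0,0],255]]'
python3 -m creep '[[[0,0,0],[0,0,0],50],[[0,0,0],[0,0,0],50],[[0,0,0],[0,0,0],50],[[0,0,0],[0,0,0],50],[[0,0,0],[0,0,0],50]]'
python3 -m creep '[[[0,0,0.1],[0,0,0],50],[[0,0,0.25],[0,0,0],50],[[0,0,0.4],[0,0,0],50],[[0,0,0.5],[0,0,0],50],[[-0.02,-0.1,0.5],[0,0,0],40],[[-0.05,-0.25,0.5],[0,0,0],40],[[-0.09,-0.4,0.5],[0,0,0],40],[[-0.09,-0.4,0.5],[0,0,0],40]]'
python3 -m creep '[[[-0.03,-0.15,0],[0,0,0],40],[[-0.06,-0.3,0],[0,0,0],40],[[-0.1,-0.45,0],[0,0,0],40],[[-0.13,-0.587,0],[0,0,0],40],[[-0.13,-0.587,0],[0,0,0],40],[[-0.13,-0.587,0],[0,0,0],40]]'
python3 -c "
from h import *
say();rim('top',(.6255,-.0733),.096);rim('wrist',(.56,-.373),.090,f='pics/w3.png');rim('top',(.56,-.373),.090)"
```

```text
t: 10.8
eef_pos: [0.6253, -0.0777, 0.0605]
eef_rot: [0.001, 0.687, 0.727, 0.0]
force: [0.4, -0.2, -3.2]
opening: 0.529
gripper_force: 30.0
t: 11.3
eef_pos: [0.6247, -0.0776, 0.0595]
eef_rot: [0.0, 0.687, 0.727, 0.0]
force: [0.9, 0.5, -0.4]
opening: 0.808
gripper_force: 0.0
t: 12.1
eef_pos: [0.5965, -0.2015, 0.2096]
eef_rot: [0.0, 0.688, 0.726, -0.0]
force: [-0.8, 0.7, -0.6]
opening: 0.845
gripper_force: 0.0
t: 12.7
eef_pos: [0.5584, -0.3739, 0.2092]
eef_rot: [-0.0, 0.687, 0.726, 0.0]
force: [0.7, 1.1, -0.1]
opening: 0.845
gripper_force: 0.0
12.7 [ 0.5584 -0.3739  0.2092] ydir [ 0.998  0.055 -0.   ] z [-0.  0. -1.] open 0.845 F [ 0.7  1.1 -0.1] 0.0
top 79 mid [ 0.6242 -0.0711  0.095 ] ext [0.045  0.0439 0.0096] circ [ 0.625  -0.0707  0.0215] n
wrist 928 mid [ 0.5582 -0.3759  0.0878] ext [0.0531 0.0528 0.0075] circ [ 0.5583 -0.3757  0.0243] n
top 28 mid [ 0.5626 -0.3565  0.0898] ext [0.0405 0.018  0.0103] circ [ 0.5594 -0.3708  0.0225] n
```

View pics/w3.png

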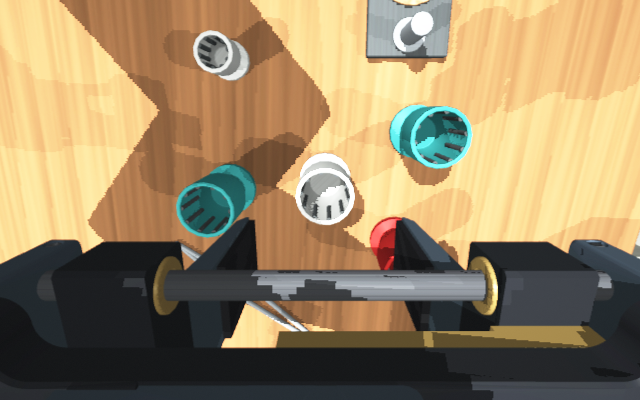

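White/silver mould_4 at (325,190) is between the turquoise ones at (208,207) and (430,135), with the red one at (395,240). The measured diameter is 53 mm and the tool is aligned within 2 mm. Descend.

```bash
python3 -m creep '[[[0,-0.004,-0.1],[0,0,0],40],[[0,-0.004,-0.25],[0,0,0],40],[[0,-0.004,-0.4],[0,0,0],40],[[0,-0.004,-0.5],[0,0,0],40],[[0,-0.004,-0.534],[0,0,0],40],[[0,-0.004,-0.534],[0,0,0],40],[[0,-0.004,-0.534],[0,0,0],40]]'
python3 -m creep '[[[0,0,0],[0,0,0],255],[[0,0,0],[0,0,0],255],[[0,0,0],[0,0,0],255],[[0,0,0],[0,0,0],255],[[0,0,0],[0,0,0],255],[[0,0,0],[0,0,0],255]]'
python3 -m creep '[[[0,0,0.05],[0,0,0],255],[[0,0,0.15],[0,0,0],255],[[0,0,0.25],[0,0,0],255],[[0,0,0.35],[0,0,0],255],[[0,0,0.45],[0,0,0],255],[[0,0,0.5],[0,0,0],255],[[0,0,0.5],[0,0,0],255]]'
```

```text
t: 13.55
eef_pos: [0.5597, -0.3751, 0.0509]
eef_rot: [0.001, 0.687, 0.727, 0.0]
force: [0.0, 0.3, 1.5]
opening: 0.841
gripper_force: 0.0
t: 14.15
eef_pos: [0.5589, -0.3752, 0.0501]
eef_rot: [0.0, 0.687, 0.727, 0.0]
force: [-2.3, 0.6, 7.9]
opening: 0.589
gripper_force: 30.0
t: 14.85
eef_pos: [0.5594, -0.3755, 0.2017]
eef_rot: [0.002, 0.687, 0.727, 0.0]
force: [0.8, -0.6, -4.6]
opening: 0.589
gripper_force: 30.0
```

```bash
python3 -m creep '[[[0.03,0.08,0],[0,0,0],255],[[0.06,0.19,0],[0,0,0],255],[[0.1,0.3,0],[0,0,0],255],[[0.14,0.42,0],[0,0,0],255],[[0.18,0.54,0],[0,0,0],255],[[0.22,0.65,0],[0,0,0],255],[[0.237,0.725,0],[0,0,0],255],[[0.237,0.725,0],[0,0,0],255]]'
python3 -m creep '[[[0,0,-0.08],[0,0,0],255],[[0,0,-0.18],[0,0,0],255],[[0,0,-0.28],[0,0,0],255],[[0,0,-0.38],[0,0,0],255],[[0,0,-0.42],[0,0,0],255],[[0,0,-0.438],[0,0,0],255],[[0,0,-0.446],[0,0,0],255],[[0,0,-0.446],[0,0,0],255]]'
python3 -c "
from h import *
say()"
```

```text
t: 15.65
eef_pos: [0.6293, -0.1546, 0.1973]
eef_rot: [-0.001, 0.686, 0.728, -0.0]
force: [0.5, -0.2, -4.4]
opening: 0.588
gripper_force: 30.0
t: 16.45
eef_pos: [0.63, -0.1578, 0.0665]
eef_rot: [0.0, 0.687, 0.727, 0.0]
force: [-0.2, -0.4, -4.1]
opening: 0.591
gripper_force: 30.0
16.45 [ 0.63   -0.1578  0.0665] ydir [0.998 0.057 0.   ] z [ 0. -0. -1.] open 0.591 F [-0.2 -0.4 -4.1] 29.99142759013921
```

```bash
python3 -m creep '[[[0,0,-0.003],[0,0,0],255],[[0,0,-0.003],[0,0,0],255],[[0,0,-0.003],[0,0,0],40],[[0,0,-0.003],[0,0,0],40],[[0,0,-0.003],[0,0,0],40],[[0,0,-0.003],[0,0,0],40],[[0,0,-0.003],[0,0,0],40]]'
python3 -m creep '[[[0,0,0.1],[0,0,0],40],[[0,0,0.25],[0,0,0],40],[[0,0,0.4],[0,0,0],40],[[0,0,0.5],[0,0,0],40],[[-0.1,-0.05,0.5],[0,0,0],40],[[-0.2,-0.1,0.5],[0,0,0],40],[[-0.2,-0.1,0.5],[0,0,0],40],[[-0.2,-0.1,0.5],[0,0,0],40]]'
python3 -m creep '[[[-0.1,-0.05,0],[0,0,0],60],[[-0.2,-0.1,0],[0,0,0],60],[[-0.3,-0.15,0],[0,0,0],60],[[-0.397,-0.217,0],[0,0,0],60],[[-0.397,-0.217,0],[0,0,0],60],[[-0.397,-0.217,0],[0,0,0],60]]'
python3 -c "
from h import *
say();rim('top',(.6304,-.158),.106);rim('top',(.6255,-.0733),.096);rim('wrist',(.451,-.253),.060);rim('top',(.451,-.253),.060)"
```

```text
t: 17.15
eef_pos: [0.6298, -0.1574, 0.0646]
eef_rot: [0.0, 0.687, 0.727, 0.0]
force: [-0.4, -0.4, -0.5]
opening: 0.843
gripper_force: 0.0
t: 17.95
eef_pos: [0.5696, -0.1877, 0.2148]
eef_rot: [0.0, 0.687, 0.727, 0.0]
force: [0.5, 0.5, -1.1]
opening: 0.844
gripper_force: 0.0
t: 18.55
eef_pos: [0.4512, -0.2528, 0.2147]
eef_rot: [0.0, 0.687, 0.727, 0.0]
force: [-0.1, 0.1, -0.1]
opening: 0.766
gripper_force: 0.0
18.55 [ 0.4512 -0.2528  0.2147] ydir [0.998 0.056 0.001] z [ 0.001 -0.    -1.   ] open 0.766 F [-0.1  0.1 -0.1] 0.0
top 98 mid [ 0.6308 -0.1565  0.1058] ext [0.0512 0.0523 0.0107] circ [ 0.6306 -0.1565  0.0245] n
top 79 mid [ 0.6243 -0.0711  0.0957] ext [0.0456 0.044  0.011 ] circ [ 0.625  -0.0707  0.0214] n
wrist 497 mid [ 0.4511 -0.2549  0.0577] ext [0.0348 0.0348 0.0074] circ [ 0.4506 -0.2547  0.0153] n
few 0
```

Moulds 4 and 3 are placed within 3 mm. Now mould_1 (35 mm, aligned).

```bash
python3 -m creep '[[[0,-0.004,-0.1],[0,0,0],60],[[0,-0.004,-0.25],[0,0,0],60],[[0,-0.004,-0.4],[0,0,0],60],[[0,-0.004,-0.52],[0,0,0],60],[[0,-0.004,-0.6],[0,0,0],60],[[0,-0.004,-0.622],[0,0,0],60],[[0,-0.004,-0.622],[0,0,0],60],[[0,-0.004,-0.622],[0,0,0],60]]'
python3 -m creep '[[[0,0,0],[0,0,0],255],[[0,0,0],[0,0,0],255],[[0,0,0],[0,0,0],255],[[0,0,0],[0,0,0],255],[[0,0,0],[0,0,0],255],[[0,0,0],[0,0,0],255],[[0,0,0],[0,0,0],255]]'
python3 -m creep '[[[0,0,0.05],[0,0,0],255],[[0,0,0.15],[0,0,0],255],[[0,0,0.25],[0,0,0],255],[[0,0,0.35],[0,0,0],255],[[0,0,0.45],[0,0,0],255],[[0,0,0.5],[0,0,0],255],[[0,0,0.5],[0,0,0],255]]'
```

```text
t: 19.55
eef_pos: [0.4516, -0.254, 0.029]
eef_rot: [0.001, 0.687, 0.727, 0.0]
force: [0.1, -0.3, 1.1]
opening: 0.767
gripper_force: 0.0
t: 20.25
eef_pos: [0.4507, -0.2538, 0.0282]
eef_rot: [0.0, 0.687, 0.727, 0.0]
force: [-2.0, 0.9, 6.6]
opening: 0.385
gripper_force: 30.0
t: 20.95
eef_pos: [0.4516, -0.2543, 0.1808]
eef_rot: [0.002, 0.687, 0.727, 0.0]
force: [0.6, -0.4, -1.8]
opening: 0.379
gripper_force: 30.0
```

```bash
python3 -m creep '[[[0.02,0.06,0],[0,0,0],255],[[0.04,0.14,0],[0,0,0],255],[[0.07,0.24,0],[0,0,0],255],[[0.1,0.34,0],[0,0,0],255],[[0.14,0.44,0],[0,0,0],255],[[0.18,0.53,0],[0,0,0],255],[[0.2,0.6,0],[0,0,0],255],[[0.2,0.6,0],[0,0,0],255]]'
python3 -m creep '[[[0.02,0.08,0],[0,0,0],255],[[0.08,0.18,0],[0,0,0],255],[[0.14,0.28,0],[0,0,0],255],[[0.2,0.38,0],[0,0,0],255],[[0.27,0.48,0],[0,0,0],255],[[0.33,0.54,0],[0,0,0],255],[[0.35,0.568,0],[0,0,0],255],[[0.35,0.568,0],[0,0,0],255]]'
python3 -m creep '[[[0,0,-0.08],[0,0,0],255],[[0,0,-0.18],[0,0,0],255],[[0,0,-0.28],[0,0,0],255],[[0,0,-0.38],[0,0,0],255],[[0,0,-0.41],[0,0,0],255],[[0,0,-0.43],[0,0,0],255],[[0,0,-0.438],[0,0,0],255],[[0,0,-0.438],[0,0,0],255]]'
python3 -c "
from h import *
say()"
```

```text
t: 21.75
eef_pos: [0.5105, -0.0717, 0.1771]
eef_rot: [-0.001, 0.686, 0.728, -0.0]
force: [-0.5, 0.7, -2.2]
opening: 0.382
gripper_force: 30.0
t: 22.55
eef_pos: [0.6154, 0.0968, 0.1771]
eef_rot: [-0.0, 0.686, 0.727, -0.0]
force: [-0.0, -1.7, -1.3]
opening: 0.389
gripper_force: 30.0
t: 23.35
eef_pos: [0.6161, 0.0965, 0.0475]
eef_rot: [0.0, 0.687, 0.727, 0.0]
force: [-0.0, -0.5, -1.0]
opening: 0.384
gripper_force: 30.0
23.35 [0.6161 0.0965 0.0475] ydir [0.998 0.057 0.001] z [ 0.001  0.    -1.   ] open 0.384 F [-0.  -0.5 -1. ] 29.99953360951622
```

```bash
python3 -m creep '[[[0,0,-0.005],[0,0,0],255],[[0,0,-0.009],[0,0,0],255],[[0,0,-0.009],[0,0,0],255],[[0,0,-0.009],[0,0,0],60],[[0,0,-0.009],[0,0,0],60],[[0,0,-0.009],[0,0,0],60],[[0,0,-0.009],[0,0,0],60],[[0,0,-0.009],[0,0,0],60]]'
python3 -m creep '[[[0,0,0.1],[0,0,0],60],[[0,0,0.25],[0,0,0],60],[[0,0,0.4],[0,0,0],60],[[0,0,0.5],[0,0,0],60],[[-0.1,0.1,0.6],[0,0,0],60],[[-0.2,0.2,0.6],[0,0,0],60],[[-0.3,0.3,0.6],[0,0,0],60],[[-0.4,0.4,0.6],[0,0,0],60]]'
python3 -m creep '[[[0,0.15,0],[0,0,0],60],[[0,0.3,0],[0,0,0],60],[[0,0.45,0],[0,0,0],60],[[0,0.6,0],[0,0,0],60],[[0,0.6,0],[0,0,0],60],[[0,0.6,0],[0,0,0],60]]'
python3 -c "
from h import *
say()
for xy,h in (((.6304,-.158),.106),((.6255,-.0733),.096),((.6207,.0115),.086),((.6158,.0964),.076)): rim('top',xy,h)
p,d=camera('scene');cv2.imwrite('pics/s2.png',cv2.resize(p[120:280,180:440],(780,480)))"
```

```text
t: 24.15
eef_pos: [0.6156, 0.0967, 0.0438]
eef_rot: [-0.0, 0.687, 0.727, -0.0]
force: [-0.5, 0.3, -1.1]
opening: 0.761
gripper_force: 0.0
t: 24.95
eef_pos: [0.4944, 0.2176, 0.2242]
eef_rot: [0.0, 0.687, 0.727, 0.0]
force: [-0.9, 0.5, -0.6]
opening: 0.764
gripper_force: 0.0
t: 25.55
eef_pos: [0.4952, 0.3972, 0.2234]
eef_rot: [-0.0, 0.686, 0.727, -0.0]
force: [0.4, 0.3, -0.2]
opening: 0.765
gripper_force: 0.0
25.55 [0.4952 0.3972 0.2234] ydir [ 0.998  0.058 -0.001] z [-0.001 -0.    -1.   ] open 0.765 F [ 0.4  0.3 -0.2] 0.0
top 96 mid [ 0.6307 -0.1565  0.1054] ext [0.0511 0.0525 0.0106] circ [ 0.6306 -0.1564  0.0245] n
top 78 mid [ 0.6243 -0.0711  0.0961] ext [0.0452 0.0439 0.0116] circ [ 0.625  -0.0709  0.0214] n
top 67 mid [0.6209 0.0142 0.0857] ext [0.0397 0.0387 0.0097] circ [0.6215 0.0142 0.0186] n
top 58 mid [0.6168 0.0977 0.0758] ext [0.0336 0.0336 0.011 ] circ [0.6162 0.0971 0.0153] n
```

View pics/s2.png

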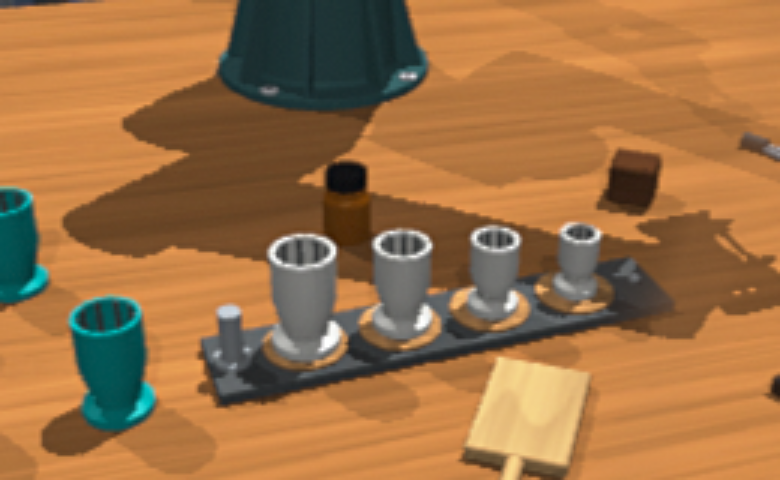

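The picture shows all four moulds upright on their pads, at (302,300), (402,285), (495,275) and (579,262). They run in order from the post at (230,335), each within 3 mm of its pad's centre. Handing in.

```bash
python3 -c "
from station import sign_off
print(sign_off())"
```

```text
the job is handed in; nothing more can be done
None
```

The four moulds stand upright on their pads in size order, largest next to the steel post, each within about 3 mm of its pad's centre; I handed the job in just after 25.6 s, and no verdict came back.

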